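Shut and latch the test chamber

ROBOT

A 6-joint arm with a two-finger parallel gripper is mounted at the origin on the work surface. World frame = base frame: x ahead of the robot, y to its left, z up, the work surface at z = 0. Lengths are in m, angles in rad, forces in N, time in s.
With the tool pointing down it reaches from about 0.325 to 0.775 m from the base axis. Payload 5.5 kg.
Tool frame: the origin (TCP) lies at the very end of the fingers, on their centre line; the grasp point (between the pads) lies 19 mm behind it (r.tcp_to_grasp is the distance from the TCP to the grasp point, in m); z points along the fingers, y is the line along which they close (so a half turn about z gives the same grasp; the last joint's range is limited). The gripper opens to 85 mm and grips with 20 to 120 N. Pads are 22 mm wide; open, the fingers measure 114 mm over their backs; the gripper's body (76 mm by 85 mm) begins 54 mm behind the grasp point. The pads swing forward as they close: fully open they stand 13 mm farther back than shut.
Start: joints at [-1.403, 0.091, 1.231, -0, 1.82, -0.057], TCP at [0.134, -0.585, 0.231] pointing down, gripper open.
Joint ranges: [-2.87, 2.87], [-0.86, 2.18], [0.17, 2.46], [-1.51, 4.65], [0.06, 2.69], [-2.65, 2.65]. Speed limits (rad/s): [2.57, 2.57, 3.01, 3.14, 3.14, 3.14].

INTERFACE

Orientations are given as a unit quaternion [x, y, z, w].
In Python, from station import telemetry, eyes, order, finder, r gives the robot as it stands. The module is installed in compiled form; this text tells all that it offers.
- The arm moves only by the tool arm_command, never from a script. Its arguments are lists of equal length, an entry for each row: "xyz": the shift along the tool's x, y, z in cm, a list of three; "yaw": the turn about the tool's z in rad. A call has 1 to 12 rows; each row is the pose to reach, as a shift and turn from the pose commanded when the call began, along the tool's axes at that moment; what a row does not reach only later rows make up. A row lasts 1/12 s, in which the tool goes at most 41.7 mm and 7.16 degrees, less where a joint would pass 70% of its speed; a pose out of reach is approached as far as the arm can. A call with a gripper value outside its range is refused whole. "hand" is the finger opening in cm, from 0 to 8.54, set as the call begins (left out, the last holds). The fingers move at their own pace and stop on an object; the grip force is fixed at half the most. Time passes only in rows, so rows that repeat a pose let the fingers close. It gives the time, the measured TCP pose, the force, the opening and the grip force at its end, in the units of the state.
- telemetry.state(): the state, without advancing time (a new reading comes with each control period).
- eyes.grab_frame(name): name is "side" or "top"; returns the picture (420x560x3 uint8, red, green, blue); there is no depth.
- eyes.camera_model(name): a dict with "intrinsics" (3x3 intrinsics, pixels), "origin" and "attitude" of the camera in the world. Camera axes: x right, y up, looking along -z (the intrinsics and any distortion apply to the point x, -y, -z); pixel columns grow to the right and rows downward; lengths in m; the calibration is good to about 2 mm. A picture is of the moment at which its call begins. camera_model takes no time and is no camera call.
- order.close_job(): hands the job in; it is judged then, once.
Trained networks look in the newest picture that a camera, given by its name, has taken for a name from the list of things; names that differ only in an ending like _2 or _b are one class to them, and where a whole thing is asked for, a point or a joint stands for the part that bears it (a point fixed in the world has none). Each returns a list of dicts, best first, with "score" (0 to 1); they miss things now and then, are a little off and sometimes report something else, mostly with a low value. They report only what shows in the picture. A call takes as long as a camera call.
- finder.recognise(camera, query): "at" ([x, y, z] in m, in world coordinates, good to about 4 mm: the middle of the surface that is visible of it).
The state is a dict: "time": time; "joint_pos": joint angles; "joint_vel": joint speeds; "tau": joint torques, N m; "tool_pos": TCP position; "eef_rot": TCP orientation; "ft_force": force on the tool from outside, world axes, zero at the start; "ft_torque": the same for the moment, N m; "grip_width": opening from 0.0 (shut) to 1.0 (fully open); "grip_force": force on a finger pad.
Only numpy, scipy, OpenCV 4.12 (cv2) and the standard library are available. Lean on these libraries where they do the work, as an engineer would, in place of code of your own. Each camera call takes 0.05 s, during which the arm holds its last target. There are 200 camera calls.

TASK

Gently push the blue cover of the small test chamber shut onto its rubber seal, lay the brass bail of the toggle latch down over the keeper on the cover, then press the red lever down and fully home so that the latch pulls the cover tight and stays latched when you let go. Feel for the seal and do not force the cover, the wire bail or the lever; leave the other things on the bench where they are.

Things in the scene. Friction and masses are not known exactly. Their poses are not given: they have to be found in the camera images.
- case: White test chamber fixed to the bench, 200 x 150 x 120 high; origin: centre of its underside, z up, open end to its own -x. Points below are in this frame, mm. An aluminium collar at that end carries seal, lever and bail; it is bolted in slots, up to 10 either way along x from nominal, NOT reported: feel for it
- cover (a joint): Blue cover plate 150 wide, 126 high, 10 thick; 0 = upright, as nominally latched, grows as its top tips outwards (-x), rad; starts 0.3 to 0.55. Stiff hinge (0.35 N m friction): stays where left. Over 17 N on it damages it. Shut it by feel: push at the handle to 8 to 12 N in all (4 N of it friction) and let go: it stays on the seal. Left some 4 mm short of the seal, the bail cannot hook
- cover_hinge (a point): Hinge line of the cover, along y, at case (-117, 0, 12)
- handle (a point): Middle of the cover's black bar handle, 10 thick, 100 long along y; with the cover at 0 at case (-167, 0, 100), 45 out from the plate; turns with the cover
- seal_edge (a point): NOMINAL place of the outer face of the black seal's upper edge, case (-121, 0, 125); the true one is up to 10 off along x with the collar. The cover's inner face (case x -112 at joint 0) meets it near 0.085 rad, give or take 0.095. It is springy: 6 N per mm
- keeper (a point): Outer top edge of the keeper's lip, middle of the cover's top, case (-130, 0, 148) with the cover at 0. Steel hook 14 wide; lip 4 thick overhanging 7 from the post, whose outer face is at x -123; below it a ledge (top z 133.5) reaches out to x -156. The bail's bar must come down outside the lip onto the ledge; the lever then draws it in under the lip
- latch_pivot (a point): NOMINAL place of the lever's pivot axis (along y), case (-59, 0, 137); the true one is up to 10 off along x with the collar
- lever (a joint): Steel lever with red end 34 wide, 80 long, 8 thick. Rad: 0 = home, flat towards +x on its hard stop, upper face at z 145; grows as it rises and swings over to -x, up to 1.95. Starts 1.88 to 1.95, stays where left (0.12 N m friction). With the bail hooked, swing it over slowly and press its end with some 3 to 15 N; past dead centre (0.09) it stays shut. Over 40 N bends it
- bail (a joint): Brass wire loop, sides 85 long, 82 wide, wire 6 thick, far crossbar along y; pivots on the lever 18 from its pivot, 0.087 rad below its line. Rad: tilt above level towards -x = bail - lever + 0.018. Starts standing, tilt 1.1 to 1.4; falls below about 1.0. Hooked, lever up: tilt about -0.25; on the lip: above -0.17. Push the crossbar 15 to 40 off its middle, beside the keeper; over 30 N bends it
- flange: Bystander: aluminium ring 48 across, 18 high, standing loose on top of the case at its far end, origin at the centre of its underside
- beaker: Bystander: glass beaker 66 across, 85 high, origin at the centre of its underside
- jar: Bystander: amber jar 56 across, 70 high, origin at the centre of its underside
- screwdriver: Bystander: red-handled screwdriver 190 long lying on the bench, along its own x
- wrench: Bystander: steel wrench 170 long lying on the bench, along its own x
- meter: Bystander: yellow hand multimeter 150 x 80 x 35 lying on the bench, origin at the centre of its underside
- tray: Bystander: grey open tray 100 x 140 x 30, origin at the centre of its underside

How it is judged:
On the way, in this order (a step that is already met when the one before it is completed fails the run):
1. the cover is shut against its seal (value of joint cover below 0.22 rad), for 0.2 s.
2. the bail is laid down over the keeper while the lever is still up (value of joint bail below 2 rad and value of joint lever above 1.2 rad), for 0.1 s.
At the end, for the whole second after the job is handed in: The lever is home (joint within 0.06 rad of 0), the bail is hooked on the keeper and pulls the cover onto its seal with more than 10 N, and the seven bystanders are within 15 mm of where they started (value of joint lever below 0.06 rad and contact force between bail and cover above 10 N and distance of each of flange, beaker, jar, screwdriver, wrench, meter, tray from where it was at the start of the episode below 0.015 m); the robot touches nothing.
It fails at once if the robot pushes the cover with more than 17 N (contact force between any of the fingers, the arm and cover above 17 N).
It fails at once if the robot pushes the bail with more than 30 N (contact force between any of the fingers, the arm and bail above 30 N).
It fails at once if the robot pushes the lever with more than 40 N (contact force between any of the fingers, the arm and lever above 40 N).
It fails at once if a bystander is moved by more than 15 mm (distance of any of flange, beaker, jar, screwdriver, wrench, meter, tray from where it was at the start of the episode above 0.015 m).
It also fails if it takes over 67 s, if anything falls off the work surface, if the arm or the gripper's body presses on something with over 40 N, if the wrist force passes 120 N, or if a joint passes its speed limit or range.

## Working session

There is one attempt and no reset: what is moved stays moved. The work goes in short steps, Python scripts to look and compute and a tool call to move; the robot and the scene stay as the last step left them, time stands still between calls to the robot, and variables do not carry over. Pictures are saved under pics/ and viewed, at most 10 in all, crops included, and the job is handed in when it is done.

Besides the shell and the picture viewer there is one more tool, called by a JSON object that holds its "name" and its "arguments", one argument or row to a line. arm_command: Moves the arm, as the interface text tells. Its arguments: {"type":"object","properties":{"xyz":{"type":"array","items":{"type":"array","items":{"type":"number"}}},"yaw":{"type":"array","items":{"type":"number"}},"hand":{"type":"number"}},"required":["xyz","yaw"]}

```bash
mkdir -p pics; ls
python3 - <<'E'
from station import telemetry, eyes, order, finder, r
import cv2, numpy as np
s=telemetry.state(); print({k:np.round(v,3).tolist() for k,v in s.items()})
for c in ("side","top"):
    im=eyes.grab_frame(c); cv2.imwrite(f"pics/{c}0.png",im[:,:,::-1])
    m=eyes.camera_model(c); print(c,{k:np.round(v,4).tolist() for k,v in m.items()})
    for q in ("case","cover","handle","keeper","lever","bail","flange","beaker","jar","meter","tray","screwdriver","wrench"):
        print(q,[(np.round(d["at"],3).tolist(),round(d["score"],2)) for d in finder.recognise(c,q)[:2]])
E
```

```text
pics
{'time': 0.0, 'joint_pos': [-1.403, 0.092, 1.232, -0.0, 1.82, -0.057], 'joint_vel': [0.0, -0.002, -0.001, 0.002, 0.0, 0.0], 'tau': [-0.0, -45.874, -41.802, -0.0, 0.012, -0.0], 'tool_pos': [0.134, -0.585, 0.23], 'eef_rot': [0.994, 0.112, -0.0, -0.001], 'ft_force': [0.733, -0.571, -0.415], 'ft_torque': [0.001, 0.041, -0.069], 'grip_force': 0.0, 'grip_width': 1.0}
side {'intrinsics': [[468.3564, 0.0, 282.8142], [0.0, 468.3564, 200.6166], [0.0, 0.0, 1.0]], 'origin': [0.2803, -0.6704, 0.8889], 'attitude': [0.367, -0.0651, -0.1817, 0.91]}
case [([0.518, -0.078, 0.12], 0.78), ([0.635, -0.365, 0.035], 0.51)]
cover [([0.633, -0.363, 0.036], 0.75), ([0.542, 0.082, 0.122], 0.74)]
handle [([0.539, 0.082, 0.12], 0.55)]
keeper [([0.541, 0.08, 0.118], 0.9)]
lever [([0.547, 0.014, 0.187], 0.69), ([0.52, -0.071, 0.121], 0.4)]
bail [([0.545, 0.023, 0.213], 0.55)]
flange [([0.547, -0.145, 0.139], 0.55)]
beaker [([0.38, -0.324, 0.05], 0.87), ([0.54, 0.085, 0.121], 0.16)]
jar [([0.496, -0.39, 0.071], 0.79)]
meter [([0.636, -0.364, 0.037], 0.97), ([0.542, 0.078, 0.121], 0.22)]
tray [([0.673, 0.423, 0
[... 326 characters left out ...]
0.7149]}
case [([0.532, -0.03, 0.122], 0.65)]
cover [([0.556, 0.08, 0.096], 0.94), ([0.37, 0.338, 0.021], 0.49)]
handle [([0.555, 0.082, 0.099], 0.8)]
keeper [([0.556, 0.083, 0.102], 0.82)]
lever [([0.545, 0.018, 0.202], 0.95), ([0.537, -0.032, 0.124], 0.16)]
bail []
flange [([0.547, -0.142, 0.138], 0.76)]
beaker [([0.374, -0.345, 0.054], 0.58)]
jar [([0.508, -0.367, 0.07], 0.82), ([0.534, -0.025, 0.119], 0.41)]
meter [([0.642, -0.346, 0.038], 0.97), ([0.531, -0.025, 0.117], 0.37)]
tray [([0.555, 0.082, 0.099], 0.67), ([0.678, 0.428, 0.004], 0.65)]
screwdriver [([0.371, 0.337, 0.018], 0.63), ([0.534, -0.028, 0.122], 0.57)]
wrench [([0.518, 0.461, 0.005], 0.69), ([0.533, -0.03, 0.119], 0.49)]
```

View pics/side0.png

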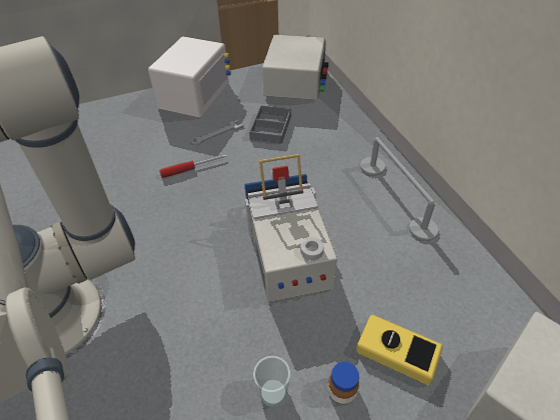

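View pics/top0.png

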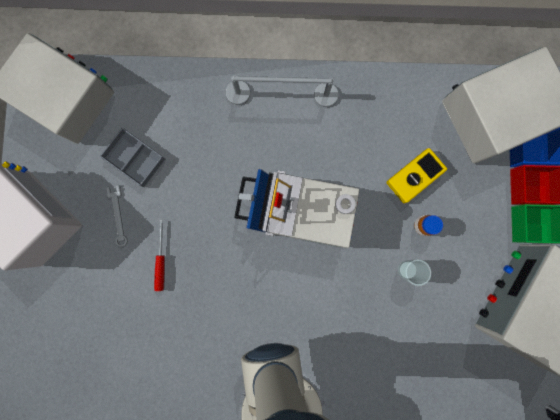

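The side view shows the case at about (290,245), with the blue cover tilted out behind the standing bail at (280,175). The top view shows the case spanning (265..360, 170..248) with the cover and handle at its left, world +y. I'll zoom in for the case corners.

Run:
```python
import cv2
a=cv2.imread("pics/top0.png")[160:255,228:368]; cv2.imwrite("pics/topc.png",cv2.resize(a,None,fx=5.5,fy=5.5,interpolation=cv2.INTER_CUBIC))
a=cv2.imread("pics/side0.png")[147:297,237:345]; cv2.imwrite("pics/sidec.png",cv2.resize(a,None,fx=4,fy=4,interpolation=cv2.INTER_CUBIC))
```

```text
(no output)
```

View pics/topc.png

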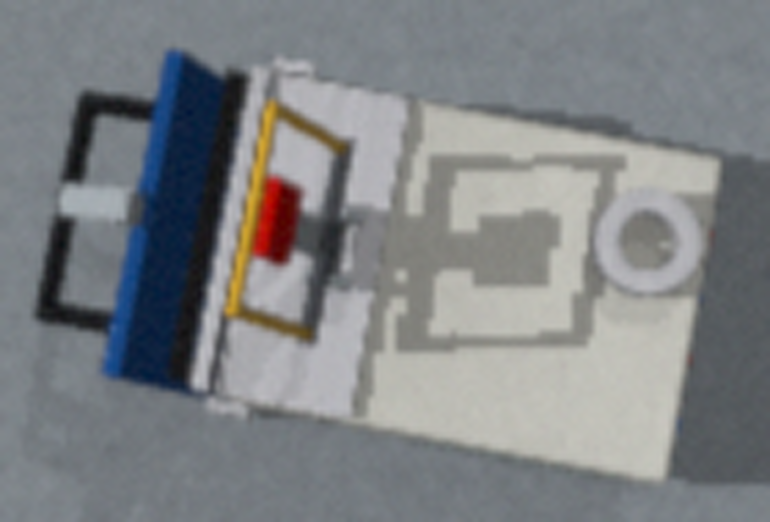

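View pics/sidec.png

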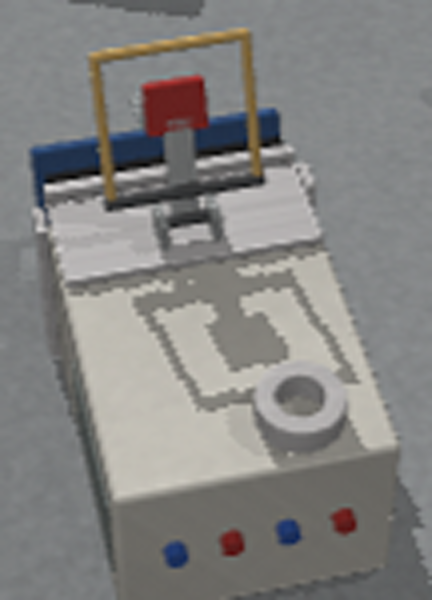

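The crops show these features:
- **Top crop:** case far corners at (720,158) and (667,480), bail crossbar (270,105)–(235,315), cover top outer edge (165,50)–(105,372), handle bar (88,100)–(45,315).
- **Side crop:** far corners at (113,500) and (398,448), bail crossbar (97,57)–(247,37), lever end (145,85)–(203,78).

Next I'll fit the case pose, collar shift and joint angles to these.

```bash
cat > fit.py <<'E'
import numpy as np
from scipy.spatial.transform import Rotation as R
from scipy.optimize import least_squares
from station import eyes
CAM={c:eyes.camera_model(c) for c in("top","side")}
def proj(c,P):
    m=CAM[c]; p=R.from_quat(m["attitude"]).inv().apply(np.atleast_2d(P)-m["origin"])
    q=p*[1,-1,-1]; k=(np.array(m["intrinsics"])@q.T).T; return k[:,:2]/k[:,2:]
def world(pose,p):  # case mm -> world m
    x,y,a=pose; return R.from_euler("z",a).apply(np.atleast_2d(p)/1000)+[x,y,0]
def cov(t,dx,y,dz): return [-117+dx*np.cos(t)-dz*np.sin(t),y,12+dz*np.cos(t)+dx*np.sin(t)]
def bp(d,L): return np.array([-59+d+18*np.cos(L-.087),137+18*np.sin(L-.087)])
def bar(d,L,T,y): b=bp(d,L); return [b[0]-85*np.cos(T),y,b[1]+85*np.sin(T)]
def lev(d,L,y,r=80,h=4): return [-59+d+r*np.cos(L)-h*np.sin(L),y,137+r*np.sin(L)+h*np.cos(L)]
E
cat > f1.py <<'E'
from fit import *
T=lambda x,y:(228+x/5.5,160+y/5.5); S=lambda x,y:(237+x/4,147+y/4)
def res(v,full=False):
    pose=v[:3]; d,t,L,B,e1,e2=v[3]*1,v[4],v[5],v[6],v[7],v[8]
    pts=[("top",[100,75,120],T(720,158)),("top",[100,-75,120],T(667,480)),("top",[e1,75,120],T(410,98)),("top",[e2,-75,120],T(365,415)),
    ("side",[100,-75,120],S(113,500)),("side",[100,75,120],S(398,448)),
    ("top",bar(d,L,B,40),T(270,105)),("top",bar(d,L,B,-40),T(235,315)),
    ("side",bar(d,L,B,-40),S(97,57)),("side",bar(d,L,B,40),S(247,37)),
    ("top",[bp(d,L)[0],40,bp(d,L)[1]],T(345,147)),("top",[bp(d,L)[0],-40,bp(d,L)[1]],T(310,335)),
    ("side",[bp(d,L)[0],-40,bp(d,L)[1]],S(110,203)),("side",[bp(d,L)[0],40,bp(d,L)[1]],S(258,180)),
    ("top",cov(t,-5,75,120),T(165,50)),("top",cov(t,-5,-75,120),T(105,372)),
    ("top",cov(t,-50,50,88),T(88,100)),("top",cov(t,-50,-50,88),T(45,315)),("top",cov(t,-39,0,121.5),T(62,203)),
    ("side",cov(t,-5,-75,120),S(33,150)),("side",cov(t,-5,75,120),S(276,112)),
    ("side",lev(d,L,-17,80,0),S(145,85)),("side",lev(d,L,17,80,0),S(203,78))]
    rr=np.array([proj(c,world(pose,p))[0]-np.array(uv) for c,p,uv in pts])
    return rr if full else np.r_[rr.ravel(),(v[5]-1.915)/.03]
s=least_squares(res,[.53,-.04,-1.5,0,.4,1.9,1.2,-40,-40],loss="soft_l1",x_scale=[.01,.01,.1,5,.1,.1,.1,10,10])
v=s.x; print(np.round(v,4)); print(np.round(res(v,True),1).tolist())
J=s.jac; print("sd",np.round(np.sqrt(np.diag(np.linalg.inv(J.T@J))),4))
p=v[:3]
for n,q in dict(handle=cov(v[4],-50,0,88),handle0=[-167,0,100],bar=bar(v[3],v[5],v[6],0),lever=lev(v[3],v[5],0),keeper=cov(v[4],-13,0,136),origin=[0,0,0]).items(): print(n,np.round(q,1),np.round(world(p,q)[0],4))
E
python3 f1.py
```

```text
[  0.5315  -0.0672  -1.7357  -5.0575   0.265    1.9229   1.2081 -42.6756
 -35.8566]
[[0.5, -1.0], [-0.3, 0.4], [0.1, -0.9], [-0.2, 1.7], [-0.2, 0.5], [1.0, -0.6], [0.5, 0.4], [-0.1, -1.8], [-0.7, 0.6], [-1.3, -0.4], [-0.6, 0.2], [-0.5, -1.0], [0.5, 0.3], [-1.0, -0.1], [0.7, -0.9], [-0.3, 0.4], [0.3, -0.1], [0.4, -1.0], [0.5, -1.2], [-1.5, -0.8], [-0.2, -1.7], [-1.0, 1.7], [0.0, 0.9]]
sd [8.0000e-04 1.4000e-03 6.0000e-03 2.0514e+00 2.0000e-02 3.0400e-02
 2.7700e-02 2.9417e+00 2.9066e+00]
handle [-188.3    0.    83.8] [0.5625 0.1186 0.0838]
handle0 [-167    0  100] [0.559  0.0976 0.1   ]
bar [-98.9   0.  233.8] [0.5478 0.0304 0.2338]
lever [-95.4   0.  210.7] [0.5472 0.0269 0.2107]
keeper [-165.2    0.   139.8] [0.5587 0.0958 0.1398]
origin [0 0 0] [ 0.5315 -0.0672  0.    ]
```

{"name": "arm_command", "arguments": {
  "xyz": [
    [10,-9,0],
    [20,-18,0],
    [29.5,-27.6,0],
    [29.5,-27.6,0],
    [29.5,-27.6,0],
    [29.5,-27.6,0],
    [29.5,-27.6,0],
    [29.5,-27.6,0],
    [29.5,-27.6,0],
    [29.5,-27.6,0],
    [29.5,-27.6,0],
    [29.5,-27.6,0]
  ],
  "yaw": [0.1,0.2,0.3,0.39,0.39,0.39,0.39,0.39,0.39,0.39,0.39,0.39],
  "hand": 0
}}

```text
time: 2.4
tool_pos: [0.3605, -0.249, 0.2316]
eef_rot: [0.997, -0.081, 0.0, 0.0]
ft_force: [-0.3, -0.2, -0.6]
grip_width: -0.0
grip_force: 0.0
```

```bash
cat > go.py <<'E'
import sys,numpy as np
from scipy.spatial.transform import Rotation as R
from station import telemetry
P=np.array([.5315,-.0672]);A=-1.7357
def case(p): c,s=np.cos(A),np.sin(A); d=np.array(p[:2])-P; return np.array([c*d[0]+s*d[1],-s*d[0]+c*d[1],p[2]])*1000
def show(*targets):
    s=telemetry.state(); Q=R.from_quat(s["eef_rot"]); tp=np.array(s["tool_pos"])
    f=R.from_euler("z",-A).apply(s["ft_force"])
    print("t",round(s["time"],2),"case",np.round(case(tp),1),"F case",np.round(f,2),"tool x ang",round(np.arctan2(*Q.as_matrix()[[1,0],0]),4),"q",np.round(s["joint_pos"],2))
    for g in targets:
        w=R.from_euler("z",A).apply(np.array(g)/1000)+[*P,0]; print(g,"-> shift cm",np.round(Q.inv().apply(w-tp)*100,2))
if __name__=="__main__": show(*eval(sys.argv[1] if len(sys.argv)>1 else "[]"))
E
python3 go.py "[(-160,-148,231),(-235,-22,231),(-235,-22,74)]"
```

```text
t 2.4 case [ 207.4 -138.9  231.6] F case [ 0.23 -0.26 -0.59] tool x ang -0.1616 q [-0.68 -0.35  1.63 -0.    1.86  1.05]
(-160, -148, 231) -> shift cm [-7.900e-01 -3.675e+01  3.000e-02]
(-235, -22, 231) -> shift cm [ 1.183e+01 -4.421e+01  4.000e-02]
(-235, -22, 74) -> shift cm [ 11.82 -44.21  15.74]
```

{"name": "arm_command", "arguments": {
  "xyz": [
    [-0.8,-9,0],
    [-0.8,-18,0],
    [-0.8,-27,0],
    [-0.8,-36.8,0],
    [-0.8,-36.8,0],
    [-0.8,-36.8,0],
    [-0.8,-36.8,0],
    [-0.8,-36.8,0],
    [-0.8,-36.8,0],
    [-0.8,-36.8,0],
    [-0.8,-36.8,0],
    [-0.8,-36.8,0]
  ],
  "yaw": [0,0,0,0,0,0,0,0,0,0,0,0]
}}

```text
time: 3.4
tool_pos: [0.4127, 0.113, 0.2312]
eef_rot: [0.997, -0.083, -0.0, 0.0]
ft_force: [0.9, 1.3, 0.1]
grip_width: -0.001
grip_force: 0.0
```

{"name": "arm_command", "arguments": {
  "xyz": [
    [4,-4,0],
    [8,-7.4,0],
    [12.6,-7.4,0],
    [12.6,-7.4,4],
    [12.6,-7.4,8],
    [12.6,-7.4,12],
    [12.6,-7.4,15.8],
    [12.6,-7.4,15.8],
    [12.6,-7.4,15.8]
  ],
  "yaw": [0,0,0,0,0,0,0,0,0]
}}

```text
time: 4.15
tool_pos: [0.5477, 0.1639, 0.0713]
eef_rot: [0.996, -0.084, -0.003, 0.001]
ft_force: [-0.6, 0.0, 0.8]
grip_width: -0.001
grip_force: 0.0
```

```bash
python3 - <<'E'
from station import eyes
import cv2,numpy as np
a=eyes.grab_frame("top")[150:260,200:360,::-1]; b=eyes.grab_frame("side")[110:250,210:340,::-1]
a=cv2.resize(a,None,fx=2.5,fy=2.5,interpolation=2); b=cv2.resize(b,None,fx=3,fy=3,interpolation=2)
c=np.zeros((420,790,3),np.uint8); c[:275,:400]=a; c[:420,400:790]=b; cv2.imwrite("pics/push0.png",c)
E
python3 go.py "[]"
```

```text
t 4.25 case [-232.7  -19.2   77. ] F case [-0.04 -0.98  0.97] tool x ang -0.1671 q [ 0.23  0.04  1.55 -0.    1.54  1.97]
```

View pics/push0.png

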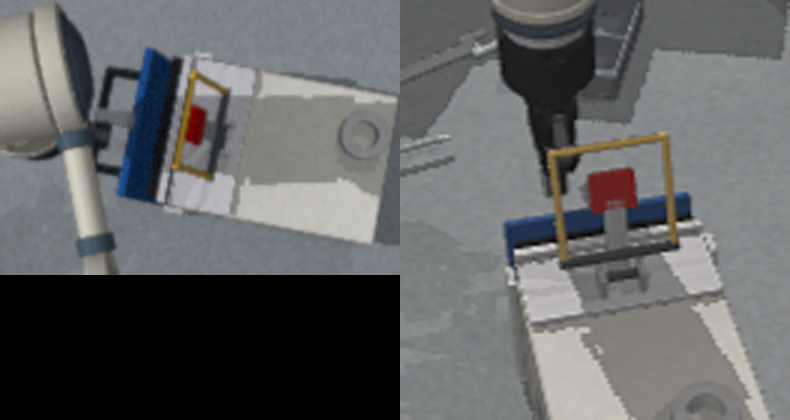

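The gripper is beside and outside the cover, with its fingers left of the handle, and nothing has been touched. Next I'll approach and push in +y of the tool.

{"name": "arm_command", "arguments": {
  "xyz": [
    [0,0.3,0],
    [0,0.6,0],
    [0,0.9,0],
    [0,1.1,0],
    [0,1.3,0],
    [0,1.5,0],
    [0,1.6,0],
    [0,1.7,0],
    [0,1.8,0]
  ],
  "yaw": [0,0,0,0,0,0,0,0,0]
}}

```text
time: 5.0
tool_pos: [0.5458, 0.1487, 0.0732]
eef_rot: [0.997, -0.082, -0.0, 0.0]
ft_force: [-0.5, -0.6, -0.3]
grip_width: -0.0
grip_force: 0.0
```

```bash
python3 go.py "[]"
```

```text
t 5.0 case [-215.3  -21.3   73.2] F case [ 0.64 -0.41 -0.31] tool x ang -0.1651 q [0.21 0.03 1.58 0.   1.54 1.94]
```

{"name": "arm_command", "arguments": {
  "xyz": [
    [0,0.1,0],
    [0,0.2,0],
    [0,0.3,0],
    [0,0.4,0],
    [0,0.5,-0.05]
  ],
  "yaw": [0,0,0,0,0]
}}

```text
time: 5.42
tool_pos: [0.545, 0.1437, 0.0737]
eef_rot: [0.997, -0.082, -0.0, 0.0]
ft_force: [-0.2, 0.0, -0.3]
grip_width: -0.001
grip_force: 0.0
```

{"name": "arm_command", "arguments": {
  "xyz": [
    [0,0.1,0],
    [0,0.2,0],
    [0,0.3,-0.05],
    [0,0.4,-0.1]
  ],
  "yaw": [0,0,0,0]
}}

```text
time: 5.75
tool_pos: [0.5445, 0.1408, 0.0748]
eef_rot: [0.997, -0.082, 0.0, -0.001]
ft_force: [0.7, 4.5, -0.4]
grip_width: -0.001
grip_force: 2.5
```

{"name": "arm_command", "arguments": {
  "xyz": [
    [0,0.1,0],
    [0,0.2,0],
    [0,0.3,-0.05],
    [0,0.4,-0.1]
  ],
  "yaw": [0,0,0,0]
}}

```text
time: 6.08
tool_pos: [0.5442, 0.1385, 0.0771]
eef_rot: [0.997, -0.082, 0.001, -0.003]
ft_force: [-0.5, 10.6, 3.1]
grip_width: -0.0
grip_force: 5.3
```

{"name": "arm_command", "arguments": {
  "xyz": [
    [0,0,0],
    [0,0,0]
  ],
  "yaw": [0,0]
}}

```text
time: 6.25
tool_pos: [0.5442, 0.1384, 0.0772]
eef_rot: [0.997, -0.082, 0.001, -0.002]
ft_force: [-0.8, 9.2, 3.3]
grip_width: -0.0
grip_force: 4.7
```

```bash
python3 - <<'E'
from station import eyes
import cv2,numpy as np
a=eyes.grab_frame("top")[150:260,200:360,::-1]; b=eyes.grab_frame("side")[110:250,210:340,::-1]
a=cv2.resize(a,None,fx=2.5,fy=2.5,interpolation=2); b=cv2.resize(b,None,fx=3,fy=3,interpolation=2)
c=np.zeros((420,790,3),np.uint8); c[:275,:400]=a; c[:420,400:790]=b; cv2.imwrite("pics/push1.png",c)
E
python3 go.py "[]"
```

```text
t 6.35 case [-204.9  -21.2   77.3] F case [-8.25 -2.33  3.96] tool x ang -0.1636 q [0.19 0.01 1.59 0.   1.54 1.92]
```

View pics/push1.png

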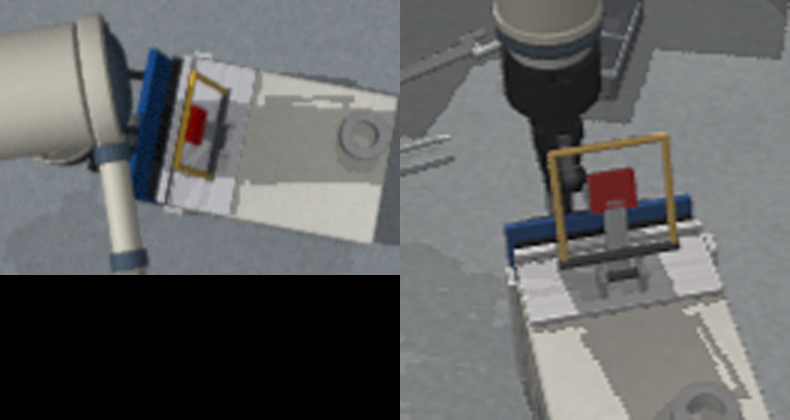

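The cover hardly moved: the handle must rise about 1:1 as it closes at this tilt, so a flat push binds. I'll back off, go a little lower, and push along the arc.

{"name": "arm_command", "arguments": {
  "xyz": [
    [0,-0.3,0],
    [0,-0.6,0],
    [0,-0.6,0.3],
    [0,-0.6,0.4],
    [0,-0.3,0.4],
    [0,-0.2,0.35],
    [0,-0.1,0.3],
    [0,0,0.2]
  ],
  "yaw": [0,0,0,0,0,0,0,0]
}}

```text
time: 7.02
tool_pos: [0.5437, 0.1373, 0.0739]
eef_rot: [0.997, -0.082, -0.0, -0.002]
ft_force: [-0.2, 6.2, 1.2]
grip_width: 0.002
grip_force: 3.3
```

{"name": "arm_command", "arguments": {
  "xyz": [
    [0,0.1,-0.1],
    [0,0.2,-0.2]
  ],
  "yaw": [0,0]
}}

```text
time: 7.18
tool_pos: [0.5433, 0.1352, 0.0759]
eef_rot: [0.997, -0.082, -0.0, -0.002]
ft_force: [0.0, 5.5, 1.4]
grip_width: -0.0
grip_force: 3.1
```

{"name": "arm_command", "arguments": {
  "xyz": [
    [0,0.1,-0.1],
    [0,0.2,-0.2]
  ],
  "yaw": [0,0]
}}

```text
time: 7.35
tool_pos: [0.543, 0.1331, 0.0778]
eef_rot: [0.997, -0.082, -0.0, -0.001]
ft_force: [-0.3, 6.3, 0.8]
grip_width: -0.002
grip_force: 2.9
```

{"name": "arm_command", "arguments": {
  "xyz": [
    [0,0.1,-0.1],
    [0,0.2,-0.2],
    [0,0.3,-0.3]
  ],
  "yaw": [0,0,0]
}}

```text
time: 7.6
tool_pos: [0.5424, 0.1302, 0.0805]
eef_rot: [0.997, -0.082, -0.0, -0.001]
ft_force: [1.4, 7.4, -3.6]
grip_width: 0.003
grip_force: 3.9
```

{"name": "arm_command", "arguments": {
  "xyz": [
    [0,0.1,-0.1],
    [0,0.2,-0.2]
  ],
  "yaw": [0,0]
}}

```text
time: 7.77
tool_pos: [0.5421, 0.1293, 0.0816]
eef_rot: [0.997, -0.082, -0.001, -0.002]
ft_force: [3.6, 12.7, -5.5]
grip_width: -0.003
grip_force: 6.3
```

{"name": "arm_command", "arguments": {
  "xyz": [
    [0,0.1,-0.1],
    [0,0.2,-0.2]
  ],
  "yaw": [0,0]
}}

```text
time: 7.93
tool_pos: [0.5417, 0.1286, 0.0837]
eef_rot: [0.997, -0.081, -0.001, -0.004]
ft_force: [3.2, 15.5, -5.1]
grip_width: 0.001
grip_force: 6.6
```

```bash
python3 go.py "[]"
```

```text
t 7.93 case [-194.8  -22.1   83.7] F case [-15.85   0.58  -5.09] tool x ang -0.163 q [ 0.17 -0.    1.59  0.01  1.55  1.9 ]
```

{"name": "arm_command", "arguments": {
  "xyz": [
    [0,-0.4,0],
    [0,-1,0],
    [0,-2,0],
    [0,-4,0],
    [0,-6,0],
    [0,-6,-3],
    [0,-6,-7],
    [0,-6,-11],
    [0,-6,-15]
  ],
  "yaw": [0,0,0,0,0,0,0,0,0]
}}

```text
time: 8.68
tool_pos: [0.5515, 0.1845, 0.2361]
eef_rot: [0.997, -0.083, -0.0, 0.0]
ft_force: [0.2, 1.3, 0.3]
grip_width: 0.0
grip_force: 0.0
```

```bash
python3 - <<'E'
from station import eyes
import cv2,numpy as np
a=eyes.grab_frame("top"); b=eyes.grab_frame("side")
cv2.imwrite("pics/t2.png",a[:,:,::-1]);cv2.imwrite("pics/s2.png",b[:,:,::-1])
a=a[160:255,220:320,::-1]; b=b[147:247,237:342,::-1]
a=cv2.resize(a,None,fx=4,fy=4,interpolation=2); b=cv2.resize(b,None,fx=3.8,fy=3.8,interpolation=2)
c=np.zeros((400,800,3),np.uint8); c[:380,:400]=a; c[:380,401:401+b.shape[1]]=b; cv2.imwrite("pics/shut.png",c)
E
python3 go.py "[]"
```

```text
t 8.78 case [-252.6  -19.1  244.2] F case [-0.3   0.39  0.59] tool x ang -0.1653 q [ 0.26  0.04  1.26 -0.    1.83  2.  ]
```

View pics/shut.png

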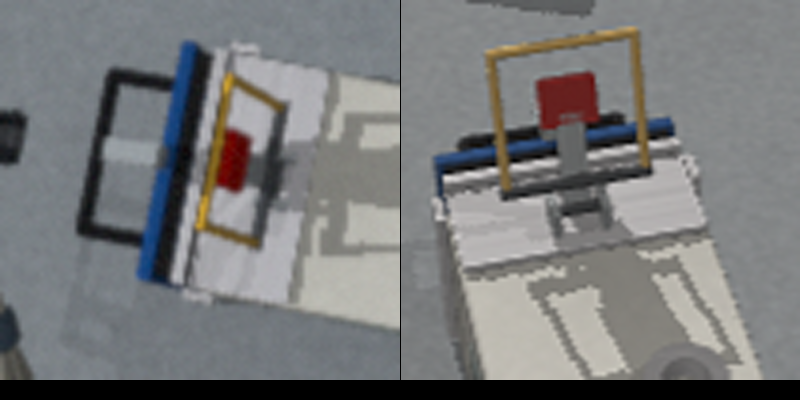

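The cover is now nearly upright: in the top crop the handle bar runs (112,78)–(85,233) and the cover's outer top edge (185,45)–(142,275). The bail is still standing. Next I'll compute the cover angle and the bail approach.

```bash
cat > f2.py <<'E'
from fit import *
T=lambda x,y:(220+x/4,160+y/4); S=lambda x,y:(237+(x-1)/3.8-400/3.8,147+y/3.8)
pose=[.5315,-.0672,-1.7357]
def f(v):
    t=v[0]
    pts=[("top",cov(t,-5,75,120),T(185,45)),("top",cov(t,-5,-75,120),T(140,277)),("top",cov(t,-50,50,88),T(112,78)),("top",cov(t,-50,-50,88),T(85,233)),("side",cov(t,-5,-75,120),S(435,157)),("side",cov(t,-5,75,120),S(674,120))]
    return np.concatenate([proj(c,world(pose,p))[0]-np.array(uv) for c,p,uv in pts])
s=least_squares(f,[.1]); print(s.x,np.round(s.fun,1)); t=s.x[0]
print("lip",np.round(cov(t,-13,0,136),1),"ledge",np.round(cov(t,-39,0,121.5),1),np.round(cov(t,-13,0,121.5),1))
for d in(-8,-5,-2): 
  for Tt in (1.2,.8,.4,0,-.25): print(d,Tt,np.round(bar(d,1.92,Tt,0),1))
E
python3 f2.py
```

```text
[0.09014779] [ 0.6 -1.9 -0.   0.4  1.2 -1.1  0.2 -1.2 -0.9 -0.  -0.8 -0.9]
lip [-142.2    0.   146.3] ledge [-166.8    0.   129.5] [-140.9    0.   131.8]
-8 1.2 [-102.5    0.   233.6]
-8 0.8 [-130.9    0.   215.4]
-8 0.4 [-150.     0.   187.5]
-8 0 [-156.7    0.   154.4]
-8 -0.25 [-154.     0.   133.4]
-5 1.2 [-99.5   0.  233.6]
-5 0.8 [-127.9    0.   215.4]
-5 0.4 [-147.     0.   187.5]
-5 0 [-153.7    0.   154.4]
-5 -0.25 [-151.     0.   133.4]
-2 1.2 [-96.5   0.  233.6]
-2 0.8 [-124.9    0.   215.4]
-2 0.4 [-144.     0.   187.5]
-2 0 [-150.7    0.   154.4]
-2 -0.25 [-148.     0.   133.4]
```

{"name": "arm_command", "arguments": {
  "xyz": [
    [0,0,-3],
    [-0.9,0,-6],
    [-0.9,4,-6],
    [-0.9,8,-6],
    [-0.9,12,-6],
    [-0.9,16,-6],
    [-0.9,19,-6],
    [-0.9,19,-6],
    [-0.9,19,-6]
  ],
  "yaw": [0,0,0,0,0,0,0,0,0]
}}

```text
time: 9.53
tool_pos: [0.5117, -0.003, 0.2948]
eef_rot: [0.996, -0.084, 0.0, 0.0]
ft_force: [-0.3, -0.2, -0.4]
grip_width: -0.002
grip_force: 0.0
```

```bash
python3 go.py "[(-65,-28,219)]"
```

```text
t 9.53 case [-60.1 -30.1 294.8] F case [ 0.2  -0.24 -0.35] tool x ang -0.1687 q [-0.07 -0.12  1.33 -0.    1.93  1.67]
(-65, -28, 219) -> shift cm [ 0.2  -0.49  7.58]
```

{"name": "arm_command", "arguments": {
  "xyz": [
    [0.2,0,3],
    [0.2,0,6],
    [0.2,0,7.6],
    [0.2,0,7.6],
    [0.2,-0.6,7.6],
    [0.2,-1.2,7.6],
    [0.2,-1.6,7.6],
    [0.2,-1.9,7.6],
    [0.2,-2.2,7.6]
  ],
  "yaw": [0,0,0,0,0,0,0,0,0]
}}

```text
time: 10.28
tool_pos: [0.5178, 0.0204, 0.2201]
eef_rot: [0.997, -0.082, 0.001, -0.0]
ft_force: [-0.7, 0.8, 0.0]
grip_width: -0.0
grip_force: 0.1
```

{"name": "arm_command", "arguments": {
  "xyz": [
    [0,-0.2,0],
    [0,-0.4,0],
    [0,-0.6,0],
    [0,-0.8,0]
  ],
  "yaw": [0,0,0,0]
}}

```text
time: 10.62
tool_pos: [0.5187, 0.0276, 0.2188]
eef_rot: [0.997, -0.083, 0.0, 0.0]
ft_force: [-0.3, -0.2, 0.2]
grip_width: 0.001
grip_force: 0.1
```

{"name": "arm_command", "arguments": {
  "xyz": [
    [0,-0.2,0],
    [0,-0.4,0],
    [0,-0.6,0],
    [0,-0.8,0],
    [0,-1,0]
  ],
  "yaw": [0,0,0,0,0]
}}

```text
time: 11.03
tool_pos: [0.5203, 0.0376, 0.2188]
eef_rot: [0.997, -0.083, 0.0, -0.0]
ft_force: [-0.3, -0.3, 0.4]
grip_width: 0.001
grip_force: 0.0
```

```bash
python3 go.py "[]"
python3 - <<'E'
from station import eyes,finder
eyes.grab_frame("side")
import numpy as np
from go import case
for q in("bail","lever"): print(q,[(np.round(case(d["at"])),round(d["score"],2)) for d in finder.recognise("side",q)[:2]])
E
```

```text
t 11.03 case [-101.5  -28.2  218.8] F case [ 0.38 -0.25  0.44] tool x ang -0.1653 q [ 0.01 -0.12  1.46  0.    1.8   1.74]
bail [(array([-103.,   13.,  204.]), 0.56)]
lever [(array([-85.,   1., 186.]), 0.92), (array([-140.,   -8.,  129.]), 0.35)]
```

{"name": "arm_command", "arguments": {
  "xyz": [
    [0,-0.3,0],
    [0,-0.6,0],
    [0,-0.9,0],
    [0,-1.2,0],
    [0,-1.5,0],
    [0,-1.5,0],
    [0,-1.5,0],
    [0,-1.5,0]
  ],
  "yaw": [0,0,0,0,0,0,0,0]
}}

```text
time: 11.85
tool_pos: [0.5227, 0.0522, 0.2188]
eef_rot: [0.997, -0.082, -0.0, 0.0]
ft_force: [0.1, 0.7, -0.5]
grip_width: -0.0
grip_force: 0.0
```

```bash
python3 go.py "[]"
python3 - <<'E'
from station import eyes,finder
import cv2
im=eyes.grab_frame("side"); cv2.imwrite("pics/s3.png",im[:,:,::-1])
import numpy as np
from go import case
for q in("bail","lever"): print(q,[(np.round(case(d["at"])),round(d["score"],2)) for d in finder.recognise("side",q)[:2]])
b=im[117:257,217:357,::-1]; cv2.imwrite("pics/s3c.png",cv2.resize(b,None,fx=4,fy=4,interpolation=2))
E
```

```text
t 11.85 case [-116.4  -28.3  218.8] F case [-0.67 -0.03 -0.52] tool x ang -0.1651 q [ 0.03 -0.11  1.45 -0.    1.8   1.77]
bail [(array([-126.,  -17.,  138.]), 0.42)]
lever [(array([-84.,   1., 157.]), 0.77), (array([ 279., -108.,   50.]), 0.74)]
```

View pics/s3c.png

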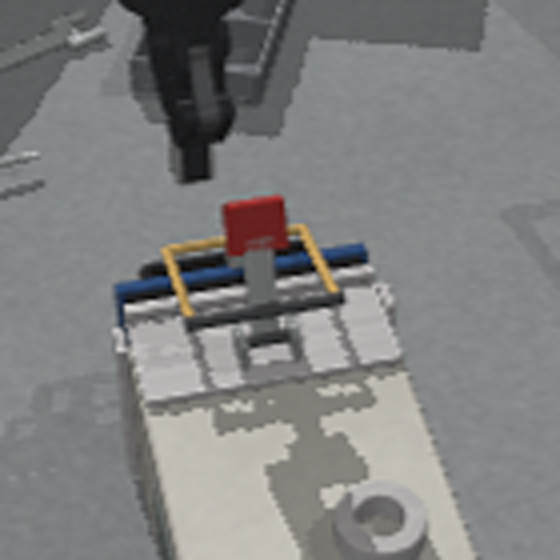

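The bail has dropped, with its crossbar ends at crop (165,247) and (302,228). I'll check whether it is on the ledge or the lip.

Run:
```python
from fit import *
pose=[.5315,-.0672,-1.7357]
for Tt in (.1,0,-.1,-.17,-.25,-.3):
    print(Tt,[((proj("side",world(pose,bar(-5,1.92,Tt,y)))[0]-[217,117])*4).round().tolist() for y in(-40,40)],np.round(bar(-5,1.92,Tt,0)))
print([((proj("side",world(pose,[bp(-5,1.92)[0],y,bp(-5,1.92)[1]]))[0]-[217,117])*4).round().tolist() for y in(-40,40)])
```

```text
0.1 [[162.0, 211.0], [298.0, 189.0]] [-153.    0.  163.]
0 [[163.0, 222.0], [298.0, 199.0]] [-154.    0.  154.]
-0.1 [[164.0, 233.0], [298.0, 211.0]] [-153.    0.  146.]
-0.17 [[165.0, 241.0], [298.0, 219.0]] [-152.    0.  140.]
-0.25 [[166.0, 251.0], [299.0, 229.0]] [-151.    0.  133.]
-0.3 [[166.0, 257.0], [299.0, 235.0]] [-150.    0.  129.]
[[192.0, 324.0], [334.0, 300.0]]
```

The tilt is about −0.25, so the bail is on the ledge and hooked. Now the lever: I'll place the fingers outside it at y=0 and swing it over.

{"name": "arm_command", "arguments": {
  "xyz": [
    [0,-1.6,0],
    [0,-3,0],
    [1.4,-3,0],
    [2.8,-3,1.4],
    [2.8,-3,2.9],
    [2.8,-2.4,2.9],
    [2.8,-1.4,2.9],
    [2.8,-0.7,2.9],
    [2.8,0,2.9],
    [2.8,0.4,2.9]
  ],
  "yaw": [0,0,0,0,0,0,0,0,0,0]
}}

```text
time: 12.83
tool_pos: [0.5499, 0.0427, 0.1914]
eef_rot: [0.997, -0.083, 0.001, -0.0]
ft_force: [0.4, 4.4, 2.7]
grip_width: 0.002
grip_force: 2.0
```

```bash
python3 go.py "[]"
```

```text
t 12.83 case [-1.115e+02  1.000e-01  1.914e+02] F case [-4.43 -0.37  2.71] tool x ang -0.166 q [ 0.02 -0.05  1.44  0.    1.74  1.75]
```

{"name": "arm_command", "arguments": {
  "xyz": [
    [0,0.3,0],
    [0,0.6,0],
    [0,0.9,0]
  ],
  "yaw": [0,0,0]
}}

```text
time: 13.08
tool_pos: [0.5484, 0.0349, 0.1907]
eef_rot: [0.997, -0.082, 0.001, -0.0]
ft_force: [0.4, 3.8, 1.9]
grip_width: 0.002
grip_force: 1.6
```

{"name": "arm_command", "arguments": {
  "xyz": [
    [0,0.3,0],
    [0,0.6,0],
    [0,0.9,0],
    [0,1.2,0]
  ],
  "yaw": [0,0,0,0]
}}

```text
time: 13.42
tool_pos: [0.5461, 0.0227, 0.1896]
eef_rot: [0.997, -0.082, -0.0, 0.0]
ft_force: [0.8, 2.1, 2.3]
grip_width: -0.001
grip_force: 1.3
```

```bash
python3 go.py "[]"
```

```text
t 13.42 case [-91.1  -0.3 189.6] F case [-2.17  0.42  2.35] tool x ang -0.1651 q [-0.02 -0.06  1.45 -0.    1.74  1.72]
```

{"name": "arm_command", "arguments": {
  "xyz": [
    [0,0.4,-0.3],
    [0,0.8,-0.6],
    [0,1.2,-0.9],
    [0,1.5,-1.1],
    [0,1.8,-1.2]
  ],
  "yaw": [0,0,0,0,0]
}}

```text
time: 13.83
tool_pos: [0.5433, 0.0047, 0.2022]
eef_rot: [0.997, -0.083, 0.0, 0.0]
ft_force: [-0.2, 1.8, 0.3]
grip_width: 0.002
grip_force: 1.0
```

```bash
python3 go.py "[]"
python3 - <<'E'
from station import eyes,finder
import cv2
im=eyes.grab_frame("side"); t=eyes.grab_frame("top")
import numpy as np
b=cv2.resize(im[117:237,227:347,::-1],None,fx=3.3,fy=3.3,interpolation=2); a=cv2.resize(t[150:250,220:340,::-1],None,fx=3.3,fy=3.3,interpolation=2)
c=np.zeros((400,800,3),np.uint8); c[:b.shape[0],:b.shape[1]]=b; c[:a.shape[0],400:400+a.shape[1]]=a; cv2.imwrite("pics/s4c.png",c)
E
```

```text
t 13.83 case [-7.290e+01 -2.000e-01  2.022e+02] F case [-1.7  -0.5   0.33] tool x ang -0.1654 q [-0.05 -0.07  1.44 -0.    1.77  1.68]
```

View pics/s4c.png

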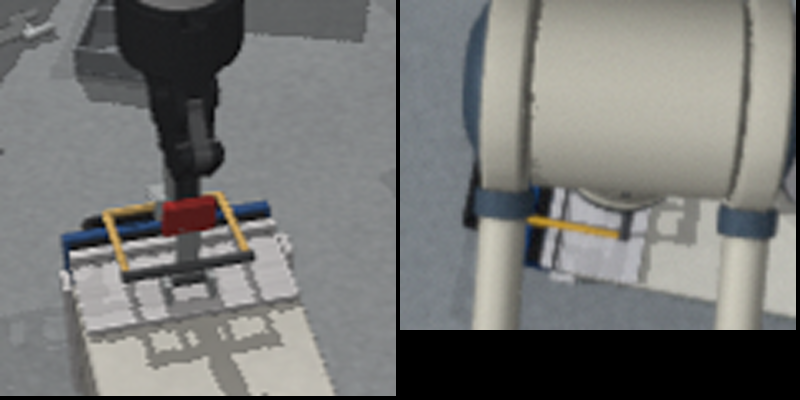

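The bail lies down over the cover top with its crossbar at (107,215)–(220,196), and the lever is following the fingers. I'll continue along the arc.

{"name": "arm_command", "arguments": {
  "xyz": [
    [0,0.4,0.0],
    [0,0.8,0.1],
    [0,1.3,0.15],
    [0,1.7,0.3],
    [0,2.1,0.4]
  ],
  "yaw": [0,0,0,0,0]
}}

```text
time: 14.35
tool_pos: [0.5399, -0.0155, 0.1979]
eef_rot: [0.997, -0.082, 0.0, -0.0]
ft_force: [0.9, 5.4, -0.1]
grip_width: 0.001
grip_force: 2.8
```

{"name": "arm_command", "arguments": {
  "xyz": [
    [0,0.4,0.2],
    [0,0.8,0.4],
    [0,1.2,0.7],
    [0,1.5,0.9]
  ],
  "yaw": [0,0,0,0]
}}

```text
time: 14.68
tool_pos: [0.5374, -0.0307, 0.1899]
eef_rot: [0.997, -0.083, 0.001, -0.0]
ft_force: [-0.6, 4.3, 6.7]
grip_width: -0.003
grip_force: 3.8
```

```bash
python3 go.py "[(-27,0,180),(-18,0,170)]"
python3 - <<'E'
from station import eyes,finder
from go import case
import numpy as np
eyes.grab_frame("side")
for q in("bail","lever","cover"): print(q,[(np.round(case(d["at"])),round(d["score"],2)) for d in finder.recognise("side",q)[:2]])
E
```

```text
t 14.68 case [-3.690e+01 -1.000e-01  1.899e+02] F case [-4.19 -1.28  6.74] tool x ang -0.1653 q [-0.12 -0.08  1.48  0.    1.74  1.62]
(-27, 0, 180) -> shift cm [0.01 0.99 0.99]
(-18, 0, 170) -> shift cm [0.01 1.89 1.99]
bail [(array([-101.,  -27.,  142.]), 0.61), (array([ 22., -10., 120.]), 0.38)]
lever [(array([-51.,  -5., 151.]), 0.54)]
cover [(array([-517., -107.,    2.]), 0.74), (array([-132.,  -13.,  133.]), 0.67)]
```

{"name": "arm_command", "arguments": {
  "xyz": [
    [0,0.35,0.3],
    [0,0.7,0.6],
    [0,1.0,1.0]
  ],
  "yaw": [0,0,0]
}}

```text
time: 15.13
tool_pos: [0.536, -0.0409, 0.1807]
eef_rot: [0.997, -0.083, 0.001, 0.001]
ft_force: [-1.6, 1.7, 7.7]
grip_width: -0.002
grip_force: 3.8
```

{"name": "arm_command", "arguments": {
  "xyz": [
    [0,0.3,0.3],
    [0,0.6,0.6],
    [0,0.8,0.9]
  ],
  "yaw": [0,0,0]
}}

```text
time: 15.38
tool_pos: [0.5346, -0.0489, 0.1707]
eef_rot: [0.997, -0.083, 0.001, 0.0]
ft_force: [0.3, 2.0, 6.2]
grip_width: -0.0
grip_force: 2.7
```

```bash
python3 go.py "[(-14,0,160)]"
```

```text
t 15.38 case [-1.860e+01  1.000e-01  1.707e+02] F case [-1.99 -0.08  6.22] tool x ang -0.1657 q [-0.15 -0.08  1.51 -0.    1.71  1.58]
(-14, 0, 160) -> shift cm [-0.01  0.46  1.07]
```

{"name": "arm_command", "arguments": {
  "xyz": [
    [0,0.3,0.4],
    [0,0.6,0.8],
    [0,0.8,1.2]
  ],
  "yaw": [0,0,0]
}}

```text
time: 15.63
tool_pos: [0.5331, -0.0564, 0.1574]
eef_rot: [0.997, -0.083, 0.0, 0.0]
ft_force: [1.0, 2.8, 2.1]
grip_width: -0.003
grip_force: 1.4
```

{"name": "arm_command", "arguments": {
  "xyz": [
    [0,0.1,0.25],
    [0,0.15,0.5],
    [0,0.2,0.75]
  ],
  "yaw": [0,0,0]
}}

```text
time: 15.88
tool_pos: [0.5325, -0.0586, 0.1496]
eef_rot: [0.997, -0.083, -0.0, 0.001]
ft_force: [-0.1, 0.3, 2.4]
grip_width: -0.0
grip_force: 0.7
```

```bash
python3 go.py "[]"
```

```text
t 15.88 case [ -8.7  -0.4 149.6] F case [-0.29 -0.17  2.37] tool x ang -0.1658 q [-0.17 -0.08  1.55 -0.    1.68  1.56]
```

{"name": "arm_command", "arguments": {
  "xyz": [
    [0,0,0.2],
    [0,0,0.4],
    [0,0,0.5]
  ],
  "yaw": [0,0,0]
}}

```text
time: 16.13
tool_pos: [0.5325, -0.0582, 0.145]
eef_rot: [0.997, -0.083, -0.0, 0.0]
ft_force: [-2.6, -0.1, 5.2]
grip_width: 0.001
grip_force: 2.3
```

{"name": "arm_command", "arguments": {
  "xyz": [
    [0,0,0.05],
    [0,0,0.1],
    [0,0,0.1]
  ],
  "yaw": [0,0,0]
}}

```text
time: 16.38
tool_pos: [0.5325, -0.0581, 0.145]
eef_rot: [0.997, -0.083, -0.0, 0.0]
ft_force: [-2.7, -0.9, 5.3]
grip_width: -0.003
grip_force: 2.5
```

```bash
python3 go.py "[]"
```

```text
t 16.38 case [ -9.1  -0.5 145. ] F case [ 1.36 -2.48  5.25] tool x ang -0.1654 q [-0.17 -0.08  1.56 -0.    1.67  1.56]
```

{"name": "arm_command", "arguments": {
  "xyz": [
    [0,0,0.1],
    [0,0,0.15],
    [0,0,0.15]
  ],
  "yaw": [0,0,0]
}}

```text
time: 16.63
tool_pos: [0.5326, -0.0582, 0.1449]
eef_rot: [0.997, -0.083, 0.001, 0.0]
ft_force: [-5.3, -1.0, 11.0]
grip_width: 0.002
grip_force: 5.2
```

{"name": "arm_command", "arguments": {
  "xyz": [
    [0,0,-0.3],
    [0,0,-1],
    [0,0,-4],
    [0,0,-8],
    [0,0,-12],
    [0,0,-12],
    [-4,0,-12],
    [-8,0,-12],
    [-12,0,-12],
    [-15,0,-12],
    [-15,0,-12]
  ],
  "yaw": [0,0,0,0,0,0,0,0,0,0,0]
}}

```text
time: 17.55
tool_pos: [0.3815, -0.0324, 0.2643]
eef_rot: [0.997, -0.082, 0.001, -0.0]
ft_force: [-1.1, -0.2, 0.1]
grip_width: -0.001
grip_force: 0.0
```

```bash
python3 go.py "[]"
python3 - <<'E'
from station import eyes,finder
from go import case
import cv2
im=eyes.grab_frame("side"); t=eyes.grab_frame("top")
import numpy as np
b=cv2.resize(im[147:267,227:347,::-1],None,fx=3.3,fy=3.3,interpolation=2); a=cv2.resize(t[150:255,220:370,::-1],None,fx=2.6,fy=2.6,interpolation=2)
c=np.zeros((400,800,3),np.uint8); c[:b.shape[0],:b.shape[1]]=b; c[:a.shape[0],400:400+a.shape[1]]=a; cv2.imwrite("pics/end.png",c)
for q in("flange","jar","beaker","meter"): print(q,[np.round(d["at"],3) for d in finder.recognise("top",q)[:1]])
E
```

```text
t 17.55 case [  -9.7 -153.7  264.3] F case [ 0.35 -1.07  0.13] tool x ang -0.1647 q [-0.17 -0.49  1.67  0.    1.95  1.56]
flange [array([ 0.549, -0.143,  0.139])]
jar [array([ 0.507, -0.368,  0.071])]
beaker [array([ 0.375, -0.345,  0.054])]
meter [array([ 0.64 , -0.345,  0.038])]
```

View pics/end.png

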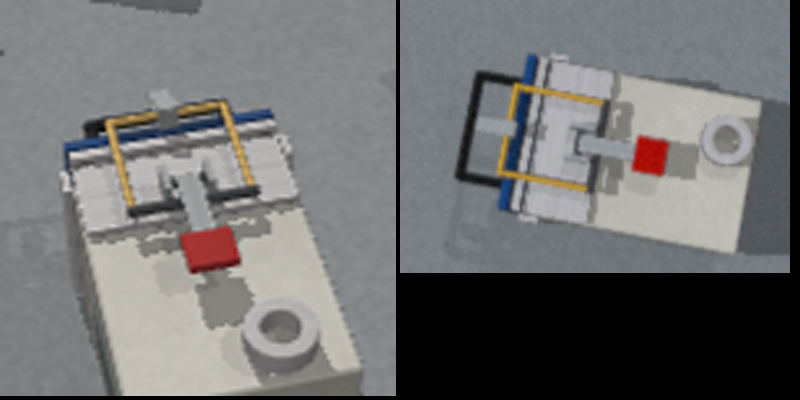

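The lever lies flat with its red end at (210,250). The crossbar passes under the keeper lip at (162,108), and the bystanders are where they started.

```bash
python3 -c "
from station import order
print(order.close_job())"
```

```text
the job is handed in; nothing more can be done
None
```

The cover is shut on its seal, the bail is hooked under the keeper and the lever is down on its stop. I handed the job in at about 17.6 s. The push on the cover peaked near 16.6 N, close to the 17 N limit. The flange, jar, beaker and meter were still in place by camera; I did not re-measure the screwdriver, wrench and tray. The judge's result was not shown.

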